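# Open the bench centrifuge for loading

## Robot

A 6-joint arm with a two-finger parallel gripper is mounted at the origin on the work surface. World frame = base frame: x ahead of the robot, y to its left, z up, the work surface at z = 0. Lengths are in mm, angles in rad, forces in N, time in s.
With the tool pointing down it reaches from about 350 to 725 mm from the base axis. Payload 6 kg.
Tool frame: the origin (TCP) lies between the finger pads; the fingertips stand 8 mm ahead of it and the grasp point (between the pads) lies 11 mm behind it; x points along the fingers, y is the direction in which the jaws open and shut, and the axes are right-handed (so a half turn about x gives the same grasp; the last joint's range is limited). The gripper opens to 85 mm and grips with 20 to 120 N. Pads are 22 mm wide; open, the fingers measure 114 mm over their backs; the gripper's body (76 mm by 85 mm) begins 54 mm behind the grasp point. The pads swing forward as they close: fully open they stand 13 mm farther back than shut.
Start: joints at [-1.003, 0.04, 0.085, 0, -1.615, -0.334], TCP at [139.017, -583.651, 239.261] pointing down, gripper open.
Joint ranges: [-2.56, 2.56], [-1.29, 2.01], [-1.08, 1.49], [-3.29, 1.98], [-2.81, -0.18], [-2.99, 2.99]. Speed limits (rad/s): [2.57, 2.57, 3.01, 3.14, 3.14, 3.14].

## Interface

Orientations are given as a rotation vector (axis times angle).
In Python, from station import robot gives the robot as it stands.
- The arm moves only by the tool carry_out, never from a script. Its argument "series" is a list that holds one entry, the list of rows, each a list of 6 numbers: the shift along the tool's x, y, z in mm, then the turn, a rotation vector about the tool's x, y, z in rad. A call has 1 to 20 rows; each row shifts and turns the commanded pose from where the row before left it, along the tool's axes as they then stand; what a row does not reach is not made up. A row lasts 1/10 s, in which the tool goes at most 50 mm and 8.59 degrees, less where a joint would pass 70% of its speed; a pose out of reach is approached as far as the arm can. A call is refused whole if a number of a shift passes 50 or a number of a turn 0.15, either way. A call with a gripper value outside its range is refused whole. "jaw" is the finger opening in mm, from 0 to 85.4, set as the call begins (left out, the last holds). The fingers move at their own pace and stop on an object; "newtons" is the grip in N (left out, the last holds). Time passes only in rows, so rows that do not move let the fingers close. It gives the time, the measured TCP pose, the force and the opening at its end, in the units of the state.
- robot.read_state(): the state, without advancing time (a new reading comes with each control period).
- robot.capture(name): name is "side" or "top"; returns a dict with "img" (384x512x3 uint8, blue, green, red), "z_map" (384x512 float32, mm along the optical axis (not along the pixel's ray), 0 where there is no reading), "vertical_fov" (degrees; the focal length in pixels is half the picture's height over the tangent of half this angle, whatever the lens; pixels are square), "cx", "cy" (the principal point, pixels), "R" (3x3) and "t" (3): a world point X has camera coordinates R X + t. Camera axes: x right, y down, z forward; pixel columns grow to the right and rows downward; lengths in mm; the calibration is good to about 2 mm. A picture is of the moment at which its call begins.
- robot.close_job(): hands the job in, once; it reports no verdict.
The state is a dict: "time_s": time; "qpos": joint angles; "qvel": joint speeds; "joint_efforts": joint torques, N m; "tcp_pos": TCP position; "tcp_rot": TCP orientation; "contact_force": force on the tool from outside, world axes, zero at the start; "moment": the same for the moment, N m; "gripper_width": opening from 0.0 (shut) to 1.0 (fully open).
Only numpy, scipy, OpenCV 4.12 (cv2) and the standard library are available. Lean on these libraries where they do the work, as an engineer would, in place of code of your own. Each camera call takes 0.05 s, during which the arm holds its last target.

## Task

Make the centrifuge ready to load: first take the jar off its lid and stand it upright in the shallow tray, then lift the lid and swing it back, without flinging it, until it rests by itself on its stop. Then turn the rotor so that its empty pocket points squarely to the front of the machine. Leave the bottle, flask, beaker and tube rack where they stand.

Things in the scene. Friction and masses are not known exactly. Their poses are not given: they have to be found in the camera images.
- centrifuge: Low white bench centrifuge, fixed: housing 210 (x) x 230 (y) x 120 mm high. Origin at the centre of its underside; z up; its own -x is its front (control panel), facing roughly to the robot. In its top is a round bowl, 170 mm across and 70 mm deep, on the housing's vertical centre line, with the rotor in it and a flat hinged lid over it.
- lid (a joint): Lid hinge, rad: 0 shut (level), grows as it opens upward and back, 1.85 on its stop (0.28 rad back past upright, where it stays by itself). Lid about 0.4 kg, about 1.9 N to lift at the lip. The hinge is damped (0.2 N m s/rad, little friction): let go before upright, the lid sinks shut again.
- lid_lip (a point): Middle of the lower front edge of the lid, a flat plate 238 (x) x 230 (y) x 14 mm, grey frame and clear window, underside 120.5 mm above the bench when shut. It stands 28 mm out over the housing's front face as a lip along the whole front, free underneath. Axes move with the lid: x from lip to hinge, y along the lip, z out of the lid's upper face.
- lid_hinge (a point): Middle of the hinge line, which runs along the centrifuge's y, 120.5 mm above the bench, 105 mm behind the housing's centre, at the lid's lower rear edge. Axes turn with the lid.
- rotor (a joint): Angle of the rotor in the bowl, rad, anticlockwise seen from above; 0 when the empty pocket points to the centrifuge's front (-x). It can turn from -0.6 to 3.0. It stays where it is left; about 1 N pushed at a pot turns it.
- rotor_pocket (a point): Centre of the rotor's empty pocket: a flat black disc 33 mm across with a steel rim, level with the rotor's top face 70 mm above the bench, 50 mm from the rotor axis. The rotor has three places 120 degrees apart: this one and two upright capped pots fixed to it, 30 mm in diameter, standing 38 mm above its top face (to 108 mm above the bench), also 50 mm from the axis.
- rotor_axis (a point): Centre of the rotor's top face, on its axis (the centrifuge's vertical centre line), 70 mm above the bench. The rotor is an aluminium disc 150 mm across with a hub in the middle, 32 mm across and 14 mm high.
- jar_mid (a point): Centre (half-way up) of the round amber jar that stands on the lid: 58 mm in diameter, 85 mm high, about 0.25 kg; z along the jar.
- jar: The same jar; origin at the centre of its underside.
- tray: Shallow white tray on the bench, fixed, to the left or right of the centrifuge: 150 (x) x 140 (y) x 25 mm high, walls and floor 4 mm thick. Origin at the centre of its underside.
- bottle: Clear bottle, 60 mm in diameter, 160 mm high, behind one rear corner of the centrifuge. Leave alone. Origin at the centre of its underside.
- flask: Conical glass flask, 74 mm wide at the foot, 122 mm high, by the other rear corner. Leave alone. Origin at the centre of its underside.
- beaker: Small glass beaker, 60 mm in diameter, 70 mm high, standing in front of the lid's lip, anywhere along it. Leave alone. Origin at the centre of its underside.
- rack: Rack with capped tubes, 140 (x) x 70 (y) x 92 mm high, on the side away from the tray. Leave alone. Origin at the centre of its underside.

How it is judged (in metres and radians):
On the way, in this order (a step that is already met when the one before it is completed fails the run):
1. the jar stands upright in the tray, let go (x of jar_mid in the frame of tray between -0.05 and 0.05 m and y of jar_mid in the frame of tray between -0.045 and 0.045 m and z of jar_mid in the frame of tray below 0.055 m and angle between jar_mid's own z axis and vertical below 0.15 rad and contact force between the fingers and jar below 0.2 N), for 0.2 s.
2. the lid rests on its stop (value of joint lid above 1.78 rad), for 0.2 s.
3. the empty pocket points to the front (value of joint rotor between -0.2 and 0.2 rad), for 0.2 s.
At the end, for the whole second after the job is handed in: Jar let go, still, upright (0.15 rad) in the tray, its centre within 50 (tray x) and 45 mm (y) of the tray's; lid still on its stop (over 1.78 rad); rotor still, empty pocket within 0.2 rad of the front; bottle, flask, beaker and rack upright (all of step 1 and all of step 3 and linear speed of jar below 0.02 m/s and value of joint lid above 1.78 rad and velocity of joint lid between -0.1 and 0.1 rad/s and velocity of joint rotor between -0.1 and 0.1 rad/s and angle between each of bottle, flask, beaker, rack's own z axis and vertical below 0.2 rad); the robot touches nothing.
It fails at once if bottle, flask, beaker or rack moved by more than 30 mm (distance of any of bottle, flask, beaker, rack from where it was at the start of the episode above 0.03 m).
It fails at once if the lid flung open (faster than 3 rad/s) (velocity of joint lid above 3 rad/s).
It fails at once if the jar tipped by more than 0.7 rad (angle between jar_mid's own z axis and vertical above 0.7 rad).
It also fails if it takes over 67 s, if anything falls off the work surface, if the arm or the gripper's body presses on something with over 40 N, if the wrist force passes 120 N, or if a joint passes its speed limit or range.

## Working session

There is one attempt and no reset: what is moved stays moved. The work goes in short steps, Python scripts to look and compute and a tool call to move; the robot and the scene stay as the last step left them, time stands still between calls to the robot, and variables do not carry over. Pictures are saved under pics/ and viewed, and the job is handed in when it is done.

Besides the shell and the picture viewer there is one more tool, called after "Request:" in YAML: its name, and indented under it one key for each argument. carry_out: Moves the arm, as the interface text tells. Its arguments: {"type":"object","properties":{"series":{"type":"array","items":{"type":"array","items":{"type":"array","items":{"type":"number"}}}},"jaw":{"type":"number"},"newtons":{"type":"number"}},"required":["series"]}

```bash
ls; mkdir -p pics
python3 - <<'E'
from station import robot
import cv2,numpy as np
s=robot.read_state(); print(s)
for n in("side","top"):
    c=robot.capture(n); cv2.imwrite(f"pics/{n}0.png",c["img"]); np.savez(f"{n}0.npz",**c)
    print(n,c["vertical_fov"],c["cx"],c["cy"],c["R"],c["t"])
E
```

```text
pics
{'time_s': 0.0, 'qpos': array([-1.00330581e+00,  4.08383372e-02,  8.38082663e-02, -4.98075525e-04,
       -1.61549312e+00, -3.33699703e-01]), 'qvel': array([ 0.00060032, -0.0004707 , -0.00210891,  0.00172478,  0.00010362,
        0.00163679]), 'joint_efforts': array([-9.69192370e-04, -3.68201602e+01,  3.47407830e+01,  6.93229616e+00,
       -5.46294119e-03, -2.86048817e-06]), 'tcp_pos': array([ 139.02035981, -583.34955577,  238.25566959]), 'tcp_rot': array([-0.18217433,  1.56329462,  0.18496185]), 'contact_force': array([-0.79771624,  0.4228014 , -0.70338963]), 'moment': array([-0.04122071,  0.03474808,  0.04378537]), 'gripper_width': 1.0020701717196485}
side 53.11950015567266 253.6942622068606 191.9266523339704 [[-0.96667067  0.25535513 -0.01848174]
 [ 0.15686795  0.53369318 -0.83100182]
 [-0.202337   -0.80620428 -0.55596258]] [ 582.77733025   22.87857302 1273.09395943]
top 51.32019256710632 250.62328651632043 192.69790110963953 [[ 0.01636338 -0.99981205 -0.01039693]
 [-0.98128691 -0.01406322 -0.19203705]
 [ 0.19185475  0.01334475 -0.9813326 ]] [   4.55908575  612.02570693 1145.78177519]
```

View pics/side0.png

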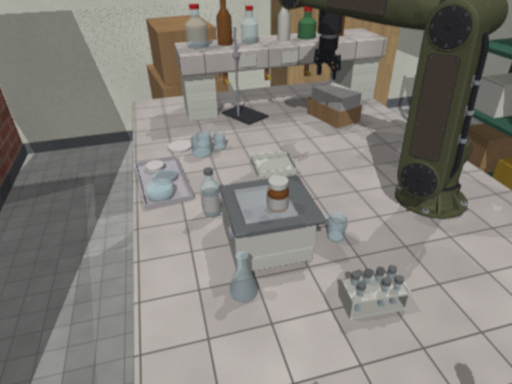

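View pics/top0.png

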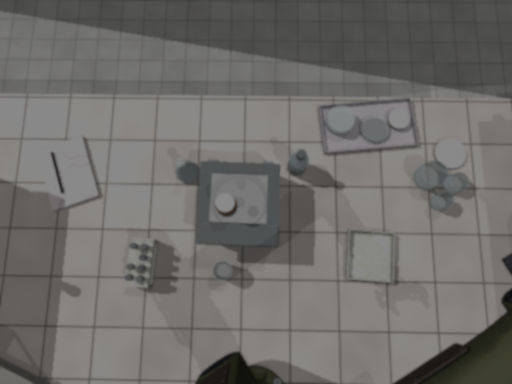

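The side view shows the jar at (278,193) on the lid, the beaker at (337,227), the tray at (273,163), the rack at (375,293), the flask at (243,280) and the bottle at (210,193). In the top view the lid is at (238,205), the jar at (226,203), the tray at (371,256) and the beaker at (224,270).

```bash
cat > h.py <<'E'
import numpy as np,cv2
from scipy.spatial.transform import Rotation as Ro
def load(f): return dict(np.load(f))
def foc(c): return c["img"].shape[0]/2/np.tan(np.radians(float(c["vertical_fov"]))/2)
def pts(c):
    f=foc(c); z=c["z_map"].astype(float); v,u=np.mgrid[:z.shape[0],:z.shape[1]]
    P=np.stack([(u-c["cx"])/f*z,(v-c["cy"])/f*z,z],-1)
    W=(P-c["t"])@c["R"]; W[z==0]=np.nan; return W
def ray(c,u,v,h):
    f=foc(c); d=np.array([(u-c["cx"])/f,(v-c["cy"])/f,1])@c["R"]; o=-c["t"]@c["R"]
    return o+d*(h-o[2])/d[2]
def proj(c,X):
    p=c["R"]@np.asarray(X,float)+c["t"]; f=foc(c); return p[:2]/p[2]*f+[c["cx"],c["cy"]]
E
python3 - <<'E'
from h import *
t=load("top0.npz"); s=load("side0.npz")
for n,c in(("top",t),("side",s)):
    W=pts(c); print(n,"bench", W[300,200] if n=="top" else W[250,440], "frac", (c["z_map"]==0).mean())
    x,y,z=W[...,0],W[...,1],W[...,2]
    for nm,lo,hi in(("lid",126,145),("jartop",205,235)):
        m=((z>lo)&(z<hi)&(x>350)&(x<800)&(y>-250)&(y<350)).astype(np.uint8)
        k,l,st,ce=cv2.connectedComponentsWithStats(m)
        for i in range(1,k):
            if st[i,4]>30:
                P=W[l==i]; r=cv2.minAreaRect(P[:,:2].astype(np.float32)); print(nm,st[i],np.median(P,0).round(1),r)
W=pts(t);x,y,z=W[...,0],W[...,1],W[...,2]
m=((z>12)&(x>300)&(x<800)&(y>-400)&(y<400)).astype(np.uint8)
k,l,st,ce=cv2.connectedComponentsWithStats(m)
for i in range(1,k):
    if st[i,4]>30:
        P=W[l==i]; r=cv2.minAreaRect(P[:,:2].astype(np.float32)); print(st[i],"zmax",P[:,2].max().round(),r)
for n in("top","side"):
    c=load(n+"0.npz");g=cv2.resize(c["img"][130:330,180:430] if n=="top" else c["img"][120:330,180:430],None,fx=3,fy=2.8,interpolation=cv2.INTER_CUBIC)
    cv2.imwrite(f"pics/{n}0z.png",np.clip(g*(1.8 if n=="top" else 1.2),0,255).astype(np.uint8))
E
```

```text
top bench [291.9303493  161.93973264  -0.54335166] frac 0.0037434895833333335
lid [ 195  160   85   87 6349] [565.6  40.9 133.7] ((571.0122680664062, 48.42913055419922), (230.30250549316406, 241.9955596923828), 88.6494369506836)
jartop [215 193  20  20 310] [555.1  78.5 219. ] ((554.6173706054688, 79.37060546875), (49.19055938720703, 49.7998046875), 0.6261957883834839)
side bench [127.96586681 224.78434041   2.33555267] frac 0.004302978515625
lid [204 175  10   7  48] [ 709.3 -119.5  134.9] ((709.106201171875, -121.49296569824219), (14.894416809082031, 27.041175842285156), 81.84872436523438)
lid [ 219  175  107   63 3929] [592.7  85.1 136.5] ((571.9794921875, 46.320289611816406), (235.78114318847656, 242.73960876464844), 88.90909576416016)
jartop [268 175  20  15 264] [559.4  88.  220.9] ((557.0867919921875, 79.47602844238281), (51.01840591430664, 48.39076614379883), 73.44855499267578)
[323 139  59  14  96] zmax 23.0 ((765.731689453125, -302.60614013671875), (183.85816955566406, 41.65071105957031), 82.43899536132812)
[287 149  22  27 451] zmax 165.0 ((704.363525390625, -125.614128112
[... 168 characters left out ...]
5625), 44.10102462768555)
[ 195  159   85   88 6823] zmax 223.0 ((573.7412109375, 48.34119415283203), (230.29403686523438, 247.44061279296875), 88.70230102539062)
[346 229  44  54 227] zmax 30.0 ((433.9987487792969, -341.3377685546875), (127.22578430175781, 150.1368408203125), 86.03081512451172)
[ 124  237   33   51 1200] zmax 97.0 ((401.5927734375, 338.6329345703125), (71.48521423339844, 139.95645141601562), 85.69510650634766)
[212 260  20  21 165] zmax 73.0 ((381.82562255859375, 94.25625610351562), (56.80302047729492, 55.14845275878906), 1.1093111038208008)
[490 318  22  12 167] zmax 602.0 ((304.8757019042969, -393.7880554199219), (6.252967357635498, 19.132530212402344), 41.42365264892578)
```

View pics/top0z.png

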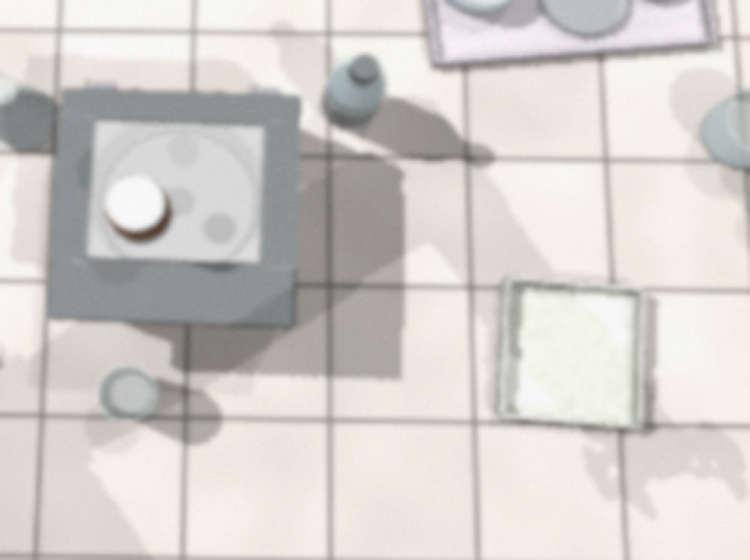

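View pics/side0z.png

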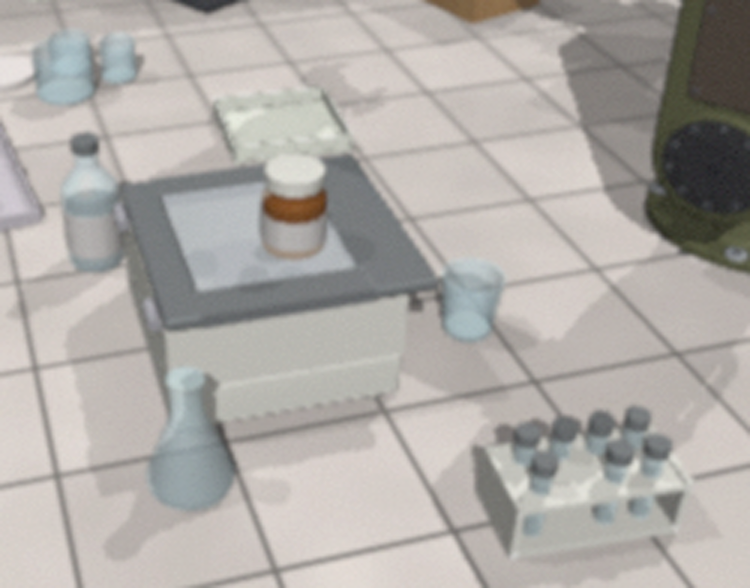

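Run:
```python
from h import *
from station import robot
t=load("top0.npz"); s=load("side0.npz")
q=[ray(t,180+a/3,130+b/2.8,25)for a,b in((505,278),(655,290),(645,430),(497,420))]
q=np.array(q);print(q.round(),q.mean(0),np.diff(q[[0,1,2,3,0]],axis=0).round())
q=np.array([ray(s,180+a/3,120+b/2.8,25)for a,b in((215,98),(322,90),(352,143),(238,157))])
print(q.round(),q.mean(0))
W=pts(t);z=W[...,2];m=(z>15)&(z<40)&(W[...,0]>340)&(W[...,0]<520)&(W[...,1]<-250)&(W[...,1]>-430)
P=W[m];print(P.min(0),P.max(0),np.median(P,0))
lid=[ray(t,180+a/3,130+b/2.8,134.5)for a,b in((62,90),(300,98),(294,326),(48,318))]
print(np.array(lid).round(1))
st=robot.read_state();R=Ro.from_rotvec(st["tcp_rot"]).as_matrix();print(R.round(3),st["tcp_pos"])
# jar cap centre in both views
for c,b in((t,(210,240,185,225)),(s,(260,295,170,200))):
    W=pts(c);m=(W[...,2]>208)&(W[...,2]<232)&(abs(W[...,0]-556)<50)&(abs(W[...,1]-79)<50)
    v,u=np.nonzero(m);print(u.mean(),v.mean(),ray(c,u.mean(),v.mean(),219.5))
```

```text
[[ 510. -285.   25.]
 [ 499. -435.   25.]
 [ 351. -417.   25.]
 [ 359. -272.   25.]] [ 429.40079293 -352.29330961   25.        ] [[ -11. -151.    0.]
 [-148.   18.    0.]
 [   8.  145.    0.]
 [ 151.  -12.    0.]]
[[ 500. -420.   25.]
 [ 359. -403.   25.]
 [ 372. -255.   25.]
 [ 513. -260.   25.]] [ 435.83298753 -334.52997871   25.        ]
[ 354.71903916 -423.85934311   15.02402037] [ 511.00289494 -273.91762658   30.2204391 ] [ 437.46302062 -356.50513786   23.30941789]
[[684.5 157.8 134.5]
 [679.1 -69.8 134.5]
 [447.8 -64.8 134.5]
 [452.  161.3 134.5]]
[[-0.    -0.232  0.973]
 [ 0.002  0.973  0.232]
 [-1.     0.002 -0.   ]] [ 139.03655877 -583.39022207  238.357877  ]
224.58576051779934 202.07443365695792 [554.79477265  78.98696953 219.5       ]
277.62598425196853 181.64566929133858 [558.96838098  86.03332114 219.5       ]
```

Request:
carry_out:
  series:
    - [[-45,0,0,0,0,0],[0,34,35,0,0,0],[0,34,35,0,0,0],[0,34,35,0,0,0],[0,34,35,0,0,0],[0,34,35,0,0,0],[0,34,35,0,0,0],[0,34,35,0,0,0],[0,34,35,0,0,0],[0,34,35,0,0,0],[0,34,35,0,0,0],[0,34,35,0,0,0],[0,34,35,0,0,0],[0,34,35,0,0,0],[0,34,35,0,0,0],[0,34,35,0,0,0],[0,34,35,0,0,0],[0,0,0,0,0,0],[0,0,0,0,0,0]]
  jaw: 85
  newtons: 40

```text
time_s: 2.0
tcp_pos: [557.8, 76.1, 282.9]
tcp_rot: [-0.185, 1.566, 0.184]
contact_force: [-1.2, -0.3, 0.9]
gripper_width: 0.999
```

Request:
carry_out:
  series:
    - [[20,4,-1,0,0,0],[30,0,0,0,0,0],[25,0,0,0,0,0],[0,0,0,0,0,0],[0,0,0,0,0,0]]

```text
time_s: 2.5
tcp_pos: [555.8, 77.9, 210.7]
tcp_rot: [-0.183, 1.562, 0.182]
contact_force: [0.1, 0.0, 0.7]
gripper_width: 0.999
```

Run:
```python
from h import *
from station import robot
print(robot.read_state()["qpos"])
o=[]
for n in("side","top"):
    c=robot.capture(n); np.savez(f"{n}1.npz",**c)
    a=c["img"][100:260,180:380]; o.append(cv2.resize(a,(400,320),interpolation=cv2.INTER_CUBIC))
cv2.imwrite("pics/1.png",np.hstack(o))
```

```text
[ 4.97469277e-01 -6.53552172e-02 -7.19420199e-02  8.43754646e-04
 -1.56324470e+00 -1.83543949e+00]
```

View pics/1.png

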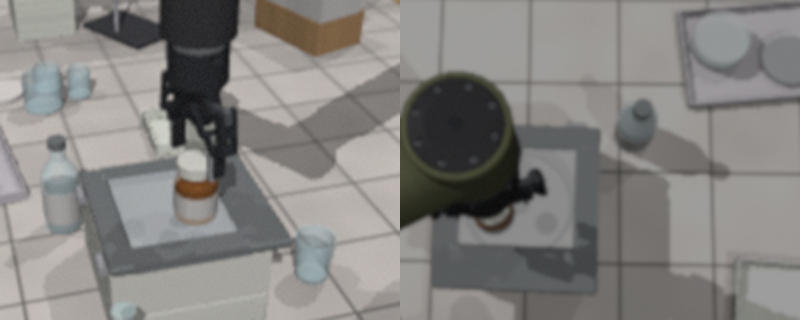

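Jar cap at (193,168) in the left (side) crop sits between the open fingers at (175,120) and (222,155). I'll descend and grip.

Request:
carry_out:
  series:
    - [[15,2,0,0,0,0],[15,0,0,0,0,0],[12,0,0,0,0,0],[0,0,0,0,0,0],[0,0,0,0,0,0]]

```text
time_s: 3.1
tcp_pos: [555.3, 80.7, 167.0]
tcp_rot: [-0.184, 1.564, 0.183]
contact_force: [0.3, -0.1, 0.8]
gripper_width: 0.998
```

Request:
carry_out:
  series:
    - [[0,0,0,0,0,0],[0,0,0,0,0,0],[0,0,0,0,0,0],[0,0,0,0,0,0],[0,0,0,0,0,0],[0,0,0,0,0,0],[0,0,0,0,0,0],[0,0,0,0,0,0]]
  jaw: 45
  newtons: 30

```text
time_s: 3.9
tcp_pos: [555.9, 80.6, 168.6]
tcp_rot: [-0.184, 1.561, 0.183]
contact_force: [0.2, -2.6, 5.3]
gripper_width: 0.664
```

Request:
carry_out:
  series:
    - [[-10,0,0,0,0,0],[-20,0,0,0,0,0],[-30,0,0,0,0,0],[0,0,0,0,0,0],[0,0,0,0,0,0]]

```text
time_s: 4.4
tcp_pos: [555.2, 81.5, 226.8]
tcp_rot: [-0.183, 1.564, 0.185]
contact_force: [1.0, 0.2, -3.6]
gripper_width: 0.66
```

Run:
```python
from h import *
from station import robot
print(robot.read_state()["qpos"])
o=[]
for n in("side","top"):
    c=robot.capture(n); np.savez(f"{n}2.npz",**c)
    a=c["img"][100:260,180:380]; o.append(cv2.resize(a,(400,320),interpolation=cv2.INTER_CUBIC))
cv2.imwrite("pics/2.png",np.hstack(o))
```

```text
[ 5.02441002e-01 -6.36220484e-02 -4.02228162e-02 -1.59695012e-03
 -1.59427362e+00 -1.83928595e+00]
```

View pics/2.png

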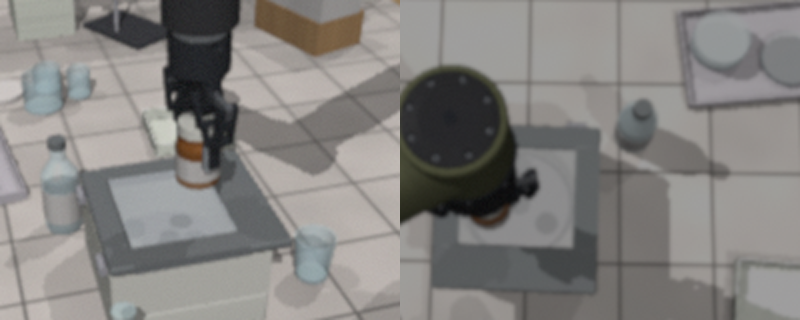

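Jar held upright under the gripper at (198,165) in the side crop, clear of the lid. Carrying it to the tray.

Request:
carry_out:
  series:
    - [[0,-17,-10,0,0,0],[0,-34,-19,0,0,0],[0,-35,-20,0,0,0],[0,-35,-20,0,0,0],[0,-35,-20,0,0,0],[0,-35,-20,0,0,0],[0,-35,-20,0,0,0],[0,-35,-20,0,0,0],[0,-35,-20,0,0,0],[0,-35,-20,0,0,0],[0,-35,-20,0,0,0],[0,-22,-10,0,0,0],[30,0,0,0,0,0],[40,0,0,0,0,0],[30,0,0,0,0,0],[20,0,0,0,0,0],[0,0,0,0,0,0],[0,0,0,0,0,0]]

```text
time_s: 6.3
tcp_pos: [431.6, -347.6, 107.4]
tcp_rot: [-0.183, 1.564, 0.183]
contact_force: [1.0, 0.4, -1.9]
gripper_width: 0.664
```

Run:
```python
from h import *
from station import robot
print(robot.read_state()["qpos"])
o=[]
for n in("side","top"):
    c=robot.capture(n); np.savez(f"{n}3.npz",**c)
    a=c["img"][100:260,180:380] if n=="side" else c["img"][180:340,290:490]; o.append(cv2.resize(a,(400,320),interpolation=cv2.INTER_CUBIC))
cv2.imwrite("pics/3.png",np.hstack(o))
c=load("top3.npz"); a=c["img"][150:250,185:295]; cv2.imwrite("pics/3l.png",np.clip(cv2.resize(a,None,fx=6,fy=6,interpolation=cv2.INTER_CUBIC)*1.5,0,255).astype(np.uint8))
```

```text
[-3.15185693e-01 -5.61393518e-02 -2.51613732e-01  5.16562399e-04
 -1.37637923e+00 -1.02208407e+00]
```

View pics/3.png

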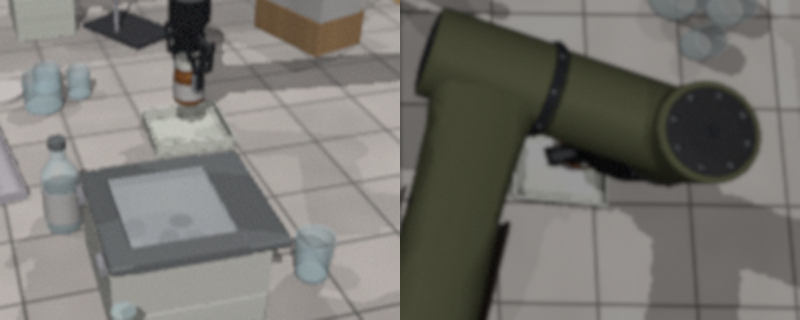

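View pics/3l.png

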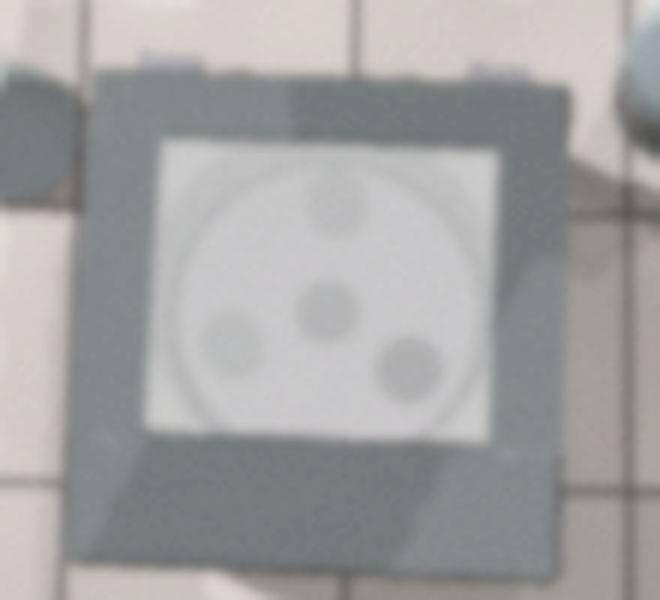

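The jar hangs upright above the tray, at (188,80) over the tray centre (187,130) in the side crop. The rotor shows through the window, with the darkest disc at (410,368) and the hub at (327,312).

Request:
carry_out:
  series:
    - [[25,0,0,0,0,0],[22,0,0,0,0,0],[10,0,0,0,0,0],[5,0,0,0,0,0],[4,0,0,0,0,0],[2,0,0,0,0,0],[0,0,0,0,0,0]]

```text
time_s: 7.1
tcp_pos: [432.5, -347.4, 39.9]
tcp_rot: [-0.184, 1.562, 0.183]
contact_force: [0.4, 0.4, -3.3]
gripper_width: 0.668
```

Request:
carry_out:
  series:
    - [[1,0,0,0,0,0],[1,0,0,0,0,0],[0,0,0,0,0,0]]

```text
time_s: 7.4
tcp_pos: [432.5, -347.4, 38.1]
tcp_rot: [-0.184, 1.562, 0.183]
contact_force: [-1.4, 0.9, 1.8]
gripper_width: 0.665
```

Weight is off the wrist, so the jar is touching. Opening, then rising.

Request:
carry_out:
  series:
    - [[0,0,0,0,0,0],[0,0,0,0,0,0],[0,0,0,0,0,0],[0,0,0,0,0,0],[0,0,0,0,0,0],[0,0,0,0,0,0],[-15,0,0,0,0,0],[-40,0,0,0,0,0],[-50,0,0,0,0,0],[-50,0,0,0,0,0],[0,0,0,0,0,0]]
  jaw: 85

```text
time_s: 8.5
tcp_pos: [434.5, -349.5, 202.8]
tcp_rot: [-0.191, 1.552, 0.176]
contact_force: [0.4, -0.4, -0.3]
gripper_width: 0.998
```

Run:
```python
from h import *
from station import robot
print(robot.read_state()["qpos"])
c=robot.capture("side"); np.savez("side4.npz",**c)
a=c["img"][60:260,180:430]; cv2.imwrite("pics/4.png",cv2.resize(a,None,fx=3,fy=3,interpolation=cv2.INTER_CUBIC))
W=pts(c);m=(W[...,2]>75)&(W[...,2]<105)&(abs(W[...,0]-432)<70)&(abs(W[...,1]+347)<70)
print(m.sum(),np.median(W[m],0),W[m].min(0),W[m].max(0))
# fit kinematic data
for f in ():pass
```

```text
[-0.31469292 -0.08718976 -0.10798661  0.00402136 -1.53565203 -1.02235269]
120 [ 436.51509149 -336.93743672   90.80991177] [ 408.77058386 -371.68341829   75.89011505] [ 458.92451914 -317.66978962   95.16742513]
```

View pics/4.png

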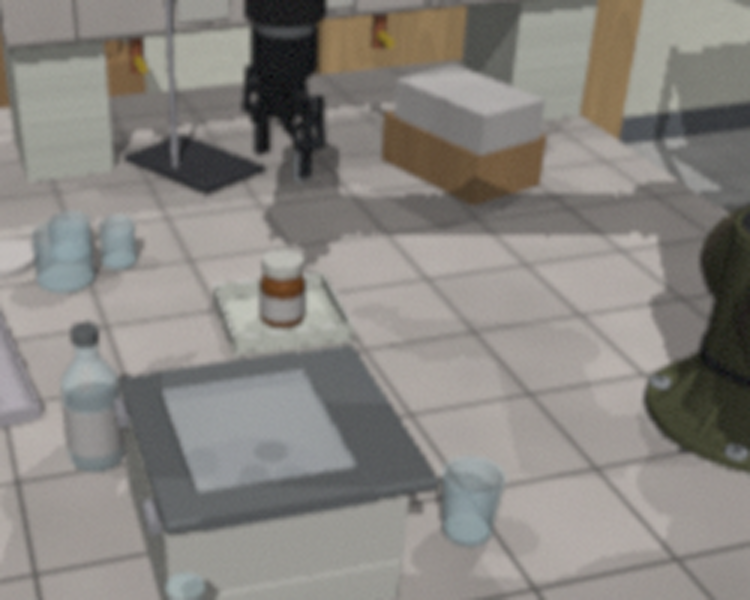

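The jar stands upright in the tray at (283,290), with its top at about 91 mm; the expected height is 89. Now I'll turn and tilt the tool, jaws shut, for the lid.

Request:
carry_out:
  series:
    - [[0,0,0,0.128,0,0],[0,0,0,0.128,0,0],[0,0,0,0,-0.109,0],[0,0,0,0,-0.109,0],[0,0,0,0,-0.109,0],[0,0,0,0,-0.109,0],[0,0,0,0,0,0],[0,0,0,0,0,0]]
  jaw: 0

```text
time_s: 9.35
tcp_pos: [431.6, -347.5, 192.6]
tcp_rot: [0.013, 1.136, -0.021]
contact_force: [0.1, -1.7, 0.1]
gripper_width: 0.004
```

```bash
cat > kin.py <<'E'
import numpy as np
from scipy.spatial.transform import Rotation as Ro
from scipy.optimize import least_squares
# p: d1,L2,L4,D,T ; arm plane at q1, lateral offset D to the right
def fk(q,p):
    d1,L2,L4,D,T,a1=p
    Rz=Ro.from_euler('z',q[0]); pos=np.array([a1,-D,d1],float)
    R=Ro.from_euler('y',q[1]); pos=pos+R.apply([0,0,L2])
    R=R*Ro.from_euler('y',-q[2]); pos=pos+R.apply([L4,0,0])
    R=R*Ro.from_euler('x',q[3])*Ro.from_euler('y',-q[4])*Ro.from_euler('x',q[5])
    pos=pos+R.apply([T,0,0])
    return Rz.apply(pos),Rz*R
E
python3 - <<'E'
from kin import *
from station import robot
s=robot.read_state()
D=[([-1.00330581e+00,4.08383372e-02,8.38082663e-02,-5e-4,-1.61549312,-.3337],[139.0,-583.35,238.3]),
([.49747,-.06536,-.07194,.0008,-1.56324,-1.83544],[555.8,77.9,210.7]),
([.50244,-.06362,-.0402,-.0016,-1.59427,-1.83929],[555.2,81.5,226.8]),
([-.31519,-.05614,-.25161,.0005,-1.37638,-1.02208],[431.6,-347.6,107.4]),
([-.31469,-.08719,-.10799,.004,-1.53565,-1.02235],[434.5,-349.5,202.8]),
(s["qpos"],s["tcp_pos"])]
print(s["qpos"],s["tcp_pos"])
f=least_squares(lambda p:np.concatenate([fk(q,p)[0]-x for q,x in D]),[150,385,550,197,300,0]);print(f.x.round(1),f.fun.round(1))
R=Ro.from_rotvec(s["tcp_rot"]);print(R.as_matrix().round(3)); print((fk(s["qpos"],f.x)[1]).as_matrix().round(3))
np.save("kin.npy",f.x)
d=np.array([415,-20,150])-s["tcp_pos"];print(R.inv().apply(d))
# IK check of lid path
def ik(x,Rt,q0):
    g=lambda q:np.r_[(fk(q,f.x)[0]-x)/100,(Rt.inv()*fk(q,f.x)[1]).as_rotvec()]
    r=least_squares(g,q0,bounds=([-2.56,-1.29,-1.08,-3.29,-2.81,-2.99],[2.56,2.01,1.49,1.98,-.18,2.99]));return r.x,r.cost
q=s["qpos"]
for x in([415,-20,150],[415,-20,91],[454,-20,91],[520,-20,250],[600,-20,330],[690,-20,350],[745,-20,340]):
    q,c=ik(x,R,q);print(x,q.round(2),round(c,4))
E
```

```text
[-0.42770778 -0.37474223 -0.35861572 -0.17967524 -1.18876177 -1.13257894] [ 431.55222634 -347.4557644   192.59022451]
[ 176.6 -103.5  529.2  190.5 -136.4    3.8] [-15.5  35.3  -6.    9.4  12.1  -4.5   9.2  11.5  -4.8  12.1   2.5  -0.6
  19.8   0.7  -4.  -29.9 -20.1  19.9]
[[ 0.421  0.023  0.907]
 [-0.01   1.    -0.021]
 [-0.907 -0.     0.421]]
[[ 0.284 -0.61   0.74 ]
 [-0.312  0.671  0.673]
 [-0.907 -0.421  0.   ]]
[ 28.42787467 326.99671164 -39.75157328]
[415, -20, 150] [ 0.37  1.06  0.87 -0.19 -0.98  0.47] 0.0
[415, -20, 91] [ 0.37  0.89  0.61 -0.21 -0.9   0.49] 0.0
[454, -20, 91] [ 0.34  0.45  0.23 -0.19 -0.95  0.44] 0.0
[520, -20, 250] [ 0.3  -0.15 -0.05 -0.14 -1.26  0.34] 0.0
[600, -20, 330] [ 0.26 -1.2  -1.08 -0.12 -1.3   0.3 ] 0.0003
[690, -20, 350] [ 0.27 -1.22 -1.08  0.01 -1.73  0.29] 0.1614
[745, -20, 340] [ 0.27 -1.21 -1.08  0.09 -1.96  0.31] 0.4002
```

```bash
sed -i "s/'x',q\[3\]/'x',-q[3]/; s/'x',q\[5\]/'x',-q[5]/" kin.py
cat > kfit.py <<'E'
from kin import *
from station import robot
s=robot.read_state()
D=[([-1.00330581e+00,4.08383372e-02,8.38082663e-02,-5e-4,-1.61549312,-.3337],[139.0,-583.35,238.3]),
([.49747,-.06536,-.07194,.0008,-1.56324,-1.83544],[555.8,77.9,210.7]),
([.50244,-.06362,-.0402,-.0016,-1.59427,-1.83929],[555.2,81.5,226.8]),
([-.31519,-.05614,-.25161,.0005,-1.37638,-1.02208],[431.6,-347.6,107.4]),
([-.31469,-.08719,-.10799,.004,-1.53565,-1.02235],[434.5,-349.5,202.8]),
([-0.42770778,-0.37474223,-0.35861572,-0.17967524,-1.18876177,-1.13257894],[431.6,-347.5,192.6])]
f=least_squares(lambda p:np.concatenate([fk(q,p)[0]-x for q,x in D]),[150,385,550,197,300,0]);P=f.x
Off=fk(D[5][0],P)[1].inv()*Ro.from_rotvec([0.013,1.136,-.021])
def ik(x,Rt,q0):
    lo=np.array([-2.56,-1.29,-1.08,-3.29,-2.81,-2.99]);hi=np.array([2.56,2.01,1.49,1.98,-.18,2.99])
    g=lambda q:np.r_[(fk(q,P)[0]-x)/100,(Rt.inv()*fk(q,P)[1]*Off).as_rotvec()]
    r=least_squares(g,np.clip(q0,lo+.01,hi-.01),bounds=(lo,hi));return r.x,r.cost
E
python3 - <<'E'
from kfit import *
print(P.round(1),f.fun.round(1)); 
R=Ro.from_rotvec(s["tcp_rot"]);print("off",Off.as_rotvec().round(3))
# check q6 model on start pose
print((fk(D[0][0],P)[1]*Off).as_rotvec().round(3),"expect -.182 1.563 .185")
q=s["qpos"]
for x in([415,-20,150],[415,-20,91],[454,-20,91],[520,-20,250],[600,-20,330],[690,-20,350],[745,-20,340]):
    q,c=ik(x,R,q);print(x,q.round(2),round(c,4))
E
```

```text
[130.8 414.4 515.8 195.9 336.6  37.2] [ 1.7 -1.5 -7.8  0.3  0.8 -6.3  0.3  0.8 -6.9  1.6  0.1  0.4  0.4  0.5
 -6.4 -6.  -0.5 27. ]
off [-1.57e+00  0.00e+00 -1.00e-03]
[-0.182  1.564  0.184] expect -.182 1.563 .185
[415, -20, 150] [ 0.74 -1.01 -0.81  0.3  -1.45 -2.32] 0.0
[415, -20, 91] [ 0.74 -1.05 -0.93  0.3  -1.37 -2.34] 0.0
[454, -20, 91] [ 0.62 -0.84 -0.86  0.28 -1.21 -2.27] 0.0
[520, -20, 250] [ 0.5  -0.57 -0.42  0.22 -1.34 -2.1 ] 0.0
[600, -20, 330] [ 0.4  -0.31 -0.1   0.18 -1.39 -2.  ] 0.0
[690, -20, 350] [ 0.33 -0.07  0.15  0.15 -1.38 -1.93] 0.0
[745, -20, 340] [ 0.3   0.07  0.26  0.14 -1.35 -1.9 ] 0.0
```

Request:
carry_out:
  series:
    - [[3.5,41,-5,0,0,0],[3.5,41,-5,0,0,0],[3.5,41,-5,0,0,0],[3.5,41,-5,0,0,0],[3.5,41,-5,0,0,0],[3.5,41,-5,0,0,0],[3.5,41,-5,0,0,0],[3.5,41,-5,0,0,0],[0,0,0,0,0,0],[0,0,0,0,0,0]]

```text
time_s: 10.35
tcp_pos: [415.2, -16.7, 150.3]
tcp_rot: [0.008, 1.135, -0.015]
contact_force: [-0.1, 0.2, 0.6]
gripper_width: -0.001
```

Run:
```python
from h import *
from station import robot
s=robot.read_state();print(s["qpos"].round(3),s["tcp_pos"].round(1),s["tcp_rot"].round(3))
R=Ro.from_rotvec(s["tcp_rot"]);print(R.inv().apply(np.array([415,-20,91])-s["tcp_pos"]).round(1))
c=robot.capture("side"); np.savez("side5.npz",**c)
a=c["img"][60:260,200:450]; cv2.imwrite("pics/5.png",cv2.resize(a,None,fx=3,fy=3,interpolation=cv2.INTER_CUBIC))
```

```text
[ 0.71  -1.05  -0.963  0.293 -1.334 -2.319] [415.2 -16.7 150.3] [ 0.008  1.135 -0.015]
[ 53.7  -3.2 -25.2]
```

View pics/5.png

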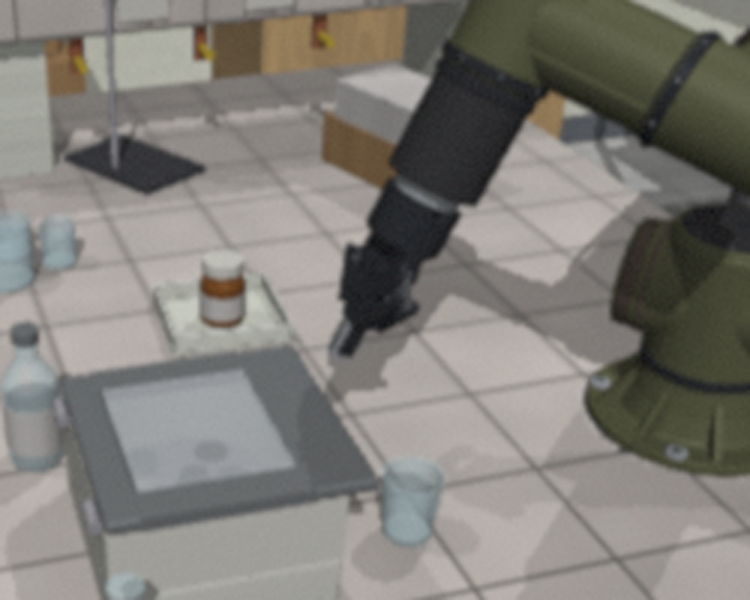

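The shut fingers, at (340,345), stand in front of the lip and clear of the beaker at (408,500). I'll slide down along the fingers' own axis, in front of the lip edge.

Request:
carry_out:
  series:
    - [[15,0,0,0,0,0],[15,0,0,0,0,0],[15,0,0,0,0,0],[12,0,0,0,0,0],[0,0,0,0,0,0],[0,0,0,0,0,0]]

```text
time_s: 11.0
tcp_pos: [439.1, -21.3, 98.9]
tcp_rot: [0.014, 1.135, -0.024]
contact_force: [-0.3, 0.1, 0.2]
gripper_width: -0.001
```

Run:
```python
from h import *
from station import robot
s=robot.read_state();print(s["qpos"].round(3),s["tcp_pos"].round(1),s["tcp_rot"].round(3),s["contact_force"].round(1))
c=robot.capture("side"); np.savez("side6.npz",**c)
a=c["img"][130:230,240:365]; cv2.imwrite("pics/6.png",cv2.resize(a,None,fx=6,fy=6,interpolation=cv2.INTER_CUBIC))
```

```text
[ 0.63  -0.947 -1.013  0.285 -1.167 -2.295] [439.1 -21.3  98.9] [ 0.014  1.135 -0.024] [-0.3  0.1  0.2]
```

View pics/6.png

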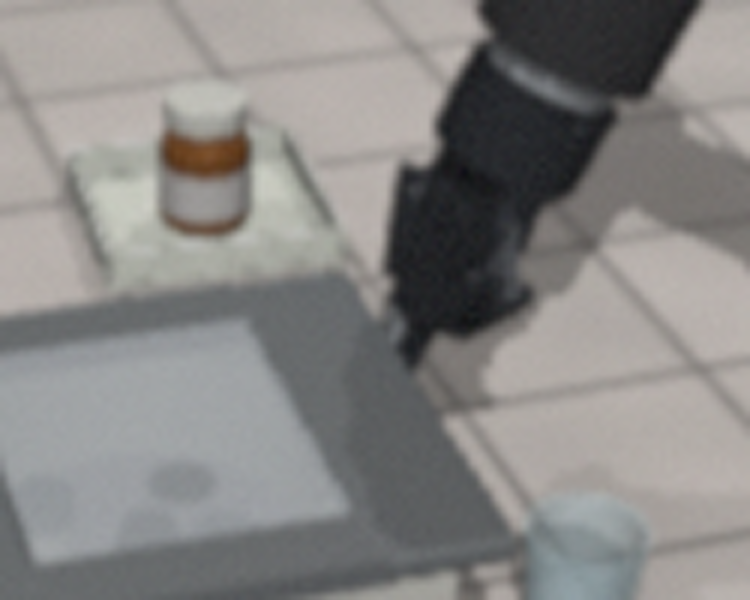

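Request:
carry_out:
  series:
    - [[2,0,4,0,0,0],[2,0,4,0,0,0],[2,0,4,0,0,0],[0,0,0,0,0,0]]

```text
time_s: 11.45
tcp_pos: [449.0, -21.2, 94.3]
tcp_rot: [0.012, 1.148, -0.024]
contact_force: [-33.4, 2.5, 5.0]
gripper_width: 0.004
```

Request:
carry_out:
  series:
    - [[0,0,-2,0,0,0],[-5,0,1,0,0,0],[-5,0,2,0,0,0],[0,0,0,0,0,0]]

```text
time_s: 11.85
tcp_pos: [448.8, -20.2, 107.9]
tcp_rot: [0.012, 1.136, -0.021]
contact_force: [-6.0, -2.3, -2.1]
gripper_width: -0.003
```

Run:
```python
from h import *
from station import robot
s=robot.read_state();print(s["qpos"].round(3),s["tcp_pos"].round(1),s["tcp_rot"].round(3),s["contact_force"].round(1))
c=robot.capture("side"); np.savez("side7.npz",**c)
a=c["img"][130:250,215:365]; cv2.imwrite("pics/7.png",cv2.resize(a,None,fx=5,fy=5,interpolation=cv2.INTER_CUBIC))
```

```text
[ 0.61  -0.896 -0.973  0.277 -1.152 -2.273] [448.8 -20.2 107.9] [ 0.012  1.136 -0.021] [-6.  -2.3 -2.1]
```

View pics/7.png

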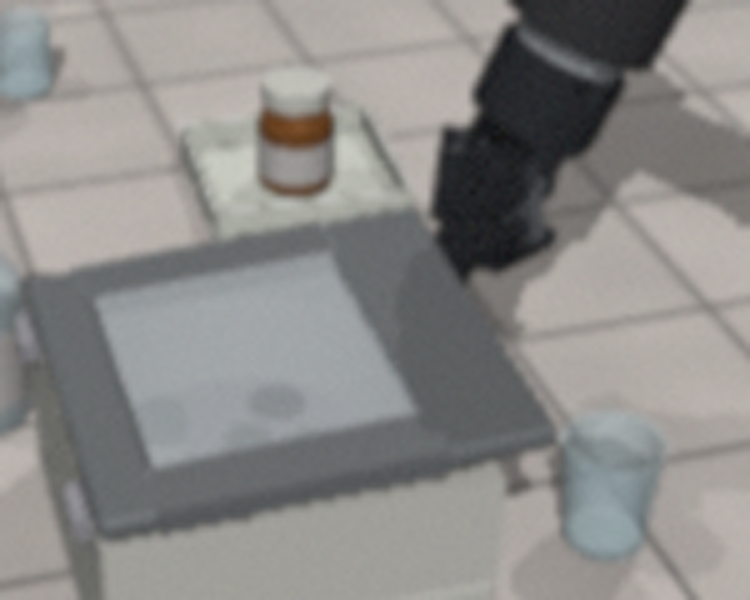

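```bash
cat > lid.py <<'E'
from h import *
def lidang(c):
    W=pts(c); x,y,z=W[...,0],W[...,1],W[...,2]
    m=(abs(y-60)<70)&(z>125)&(x>440)&(x<800)&(z<420)
    # frame grey colour: low saturation mid-dark
    g=c["img"].mean(2); m&=(g<130)&(g>60)&(y>30)
    P=W[m]; ok=np.ones(len(P),bool)
    for _ in range(5):
        cc=P[ok].mean(0); n=np.linalg.svd(P[ok]-cc,full_matrices=False)[2][2]; d=abs((P-cc)@n); ok=d<6
    if n[2]<0:n=-n
    return m.sum(),ok.sum(),n.round(3),np.arctan2(-n[0],n[2]) ,cc
E
python3 - <<'E'
from lid import *
for f in("side6.npz","side7.npz"):
    c=load(f); print(f,lidang(c))
E
```

```text
side6.npz (np.int64(856), np.int64(848), array([0.003, 0.001, 1.   ]), np.float64(-0.002987727345521391), array([561.01941988,  83.40873363, 136.49669706]))
side7.npz (np.int64(872), np.int64(865), array([0.059, 0.002, 0.998]), np.float64(-0.05949875827755508), array([559.34547043,  83.66164691, 143.81072019]))
```

Run:
```python
import numpy as np
def T(t):
    if t<1.134: return np.array([690-238*np.cos(t)-3.6,120.5+238*np.sin(t)-26.6])
    return np.array([690-206*np.cos(t)-17.2,120.5+206*np.sin(t)+2.6])
th=np.r_[np.arange(.06,1.8,.06),1.82]
p=T(.06); 
acc=np.zeros(2)
for t in th[1:]:
    d=T(t)-p; tool=np.array([.42*d[0]-.907*d[1],.907*d[0]+.42*d[1]]); r=np.round(tool*2)/2
    p=p+np.array([.42*r[0]+.907*r[1],-.907*r[0]+.42*r[1]])
    print(round(t,2),T(t).round(),[r[0],0,r[1]])
```

```text
0.12 [450. 122.] [np.float64(-12.5), 0, np.float64(7.0)]
0.18 [452. 137.] [np.float64(-12.0), 0, np.float64(8.0)]
0.24 [455. 150.] [np.float64(-11.0), 0, np.float64(8.5)]
0.3 [459. 164.] [np.float64(-11.0), 0, np.float64(9.5)]
0.36 [464. 178.] [np.float64(-10.5), 0, np.float64(9.5)]
0.42 [469. 191.] [np.float64(-9.5), 0, np.float64(10.5)]
0.48 [475. 204.] [np.float64(-9.0), 0, np.float64(11.0)]
0.54 [482. 216.] [np.float64(-8.5), 0, np.float64(12.0)]
0.6 [490. 228.] [np.float64(-7.5), 0, np.float64(12.0)]
0.66 [498. 240.] [np.float64(-7.0), 0, np.float64(12.5)]
0.72 [507. 251.] [np.float64(-6.5), 0, np.float64(12.5)]
0.78 [517. 261.] [np.float64(-5.5), 0, np.float64(13.5)]
0.84 [528. 271.] [np.float64(-4.5), 0, np.float64(13.5)]
0.9 [538. 280.] [np.float64(-3.5), 0, np.float64(13.5)]
0.96 [550. 289.] [np.float64(-3.0), 0, np.float64(14.0)]
1.02 [562. 297.] [np.float64(-2.0), 0, np.float64(14.5)]
1.08 [574. 304.] [np.float64(-1.5), 0, np.float64(14.0)]
1.14 [587. 310.] [np.float64(-0.5), 0, np.float64(14.0)]
1.2 [598. 315.] [np.float64(0.5), 0, np.float64(12.5)]
1.26 [610. 319.] [np.float64(1.0), 0, np.float64(12.5)]
1.32 [622. 323.] [np.float64(2.0), 0, np.float64(12.0)]
1.38 [634. 325.] [np.float64(2.5), 0, np.float64(12.0)]
1.44 [646. 327.] [np.float64(3.5), 0, np.float64(12.0)]
1.5 [658. 329.] [np.float64(4.0), 0, np.float64(12.0)]
1.56 [671. 329.] [np.float64(4.5), 0, np.float64(11.0)]
1.62 [683. 329.] [np.float64(5.5), 0, np.float64(11.5)]
1.68 [695. 328.] [np.float64(6.0), 0, np.float64(10.5)]
1.74 [707. 326.] [np.float64(7.0), 0, np.float64(10.5)]
1.82 [724. 323.] [np.float64(9.5), 0, np.float64(13.0)]
```

Request:
carry_out:
  series:
    - [[-6,0,3.5,0,0,0],[-6.5,0,3.5,0,0,0],[-12,0,8,0,0,0],[-11,0,8.5,0,0,0],[-11,0,9.5,0,0,0],[-10.5,0,9.5,0,0,0],[-9.5,0,10.5,0,0,0],[-9,0,11,0,0,0],[-8.5,0,12,0,0,0],[0,0,0,0,0,0]]

```text
time_s: 12.9
tcp_pos: [483.9, -20.3, 218.5]
tcp_rot: [0.014, 1.132, -0.02]
contact_force: [-2.8, -0.7, 0.4]
gripper_width: 0.001
```

Run:
```python
from lid import *
from station import robot
s=robot.read_state();print(s["qpos"].round(3),s["tcp_pos"].round(1),s["tcp_rot"].round(3),s["contact_force"].round(1))
c=robot.capture("side"); np.savez("side8.npz",**c);print(lidang(c))
a=c["img"][100:250,180:380]; cv2.imwrite("pics/8.png",cv2.resize(a,None,fx=3,fy=3,interpolation=cv2.INTER_CUBIC))
```

```text
[ 0.544 -0.73  -0.683  0.242 -1.25  -2.172] [483.9 -20.3 218.5] [ 0.014  1.132 -0.02 ] [-2.8 -0.7  0.4]
(np.int64(949), np.int64(929), array([ 0.524, -0.01 ,  0.852]), np.float64(-0.5517465293031651), array([575.52862751,  83.66483674, 208.65260034]))
```

View pics/8.png

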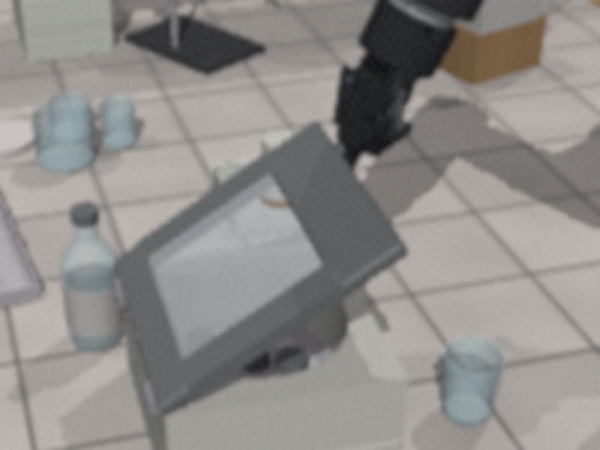

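The lid is up at about 0.55 rad, with the fingers under its front edge at (350,160). Going on as planned.

Request:
carry_out:
  series:
    - [[-7.5,0,12,0,0,0],[-7,0,12.5,0,0,0],[-6.5,0,12.5,0,0,0],[-5.5,0,13.5,0,0,0],[-4.5,0,13.5,0,0,0],[-3.5,0,13.5,0,0,0],[-3,0,14,0,0,0],[-2,0,14.5,0,0,0],[-1.5,0,14,0,0,0],[-0.5,0,14,0,0,0],[0.5,0,12.5,0,0,0],[1,0,12.5,0,0,0],[2,0,12,0,0,0],[2.5,0,12,0,0,0],[3.5,0,12,0,0,0]]

```text
time_s: 14.45
tcp_pos: [646.3, -23.7, 326.8]
tcp_rot: [0.013, 1.135, -0.019]
contact_force: [-1.7, -1.0, -0.2]
gripper_width: 0.002
```

Run:
```python
from lid import *
from station import robot
s=robot.read_state();print(s["qpos"].round(3),s["tcp_pos"].round(1),s["tcp_rot"].round(3),s["contact_force"].round(1))
c=robot.capture("side"); np.savez("side9.npz",**c)
a=c["img"][50:250,180:380]; cv2.imwrite("pics/9.png",cv2.resize(a,None,fx=3,fy=3,interpolation=cv2.INTER_CUBIC))
```

```text
[ 0.354 -0.203 -0.1    0.163 -1.268 -1.964] [646.3 -23.7 326.8] [ 0.013  1.135 -0.019] [-1.7 -1.  -0.2]
```

View pics/9.png

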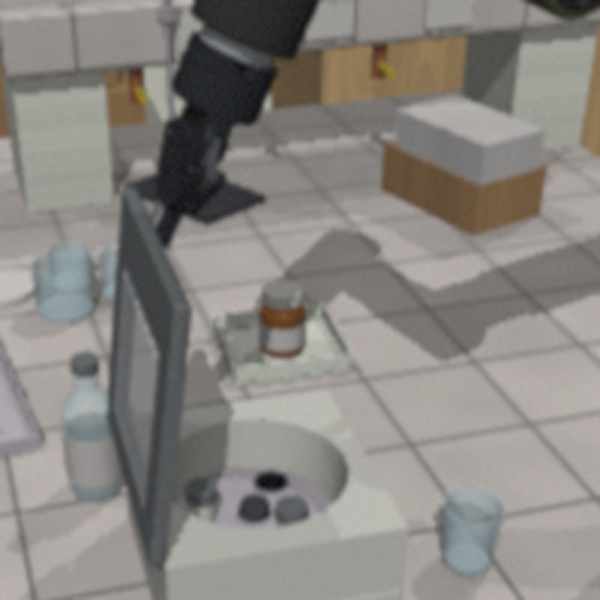

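The lid is near upright with the fingertip at (165,235) behind it. The black empty pocket is in view at (270,481), and the pots are at (203,495) and (292,510). Pushing on past upright.

Request:
carry_out:
  series:
    - [[4,0,12,0,0,0],[4.5,0,11,0,0,0],[5.5,0,11.5,0,0,0],[6,0,10.5,0,0,0],[7,0,10.5,0,0,0],[4,0,6,0,0,0],[4,0,6,0,0,0],[0,0,0,0,0,0],[0,0,0,0,0,0]]

```text
time_s: 15.4
tcp_pos: [721.7, -25.6, 323.9]
tcp_rot: [0.013, 1.135, -0.02]
contact_force: [-1.0, -0.3, -0.7]
gripper_width: 0.001
```

Request:
carry_out:
  series:
    - [[0,0,-20,0,0,0],[0,0,-40,0,0,0],[0,0,-45,0,0,0],[0,0,0,0,0,0],[0,0,0,0,0,0],[0,0,0,0,0,0]]

```text
time_s: 16.0
tcp_pos: [627.4, -23.4, 281.7]
tcp_rot: [0.013, 1.132, -0.019]
contact_force: [0.0, 0.4, 0.3]
gripper_width: -0.0
```

Run:
```python
from h import *
from station import robot
s=robot.read_state();print(s["qpos"].round(3),s["tcp_pos"].round(1),s["tcp_rot"].round(3),s["contact_force"].round(1))
o=[]
for n in("side","top"):
    c=robot.capture(n); np.savez(f"{n}10.npz",**c)
    a=c["img"][60:260,180:380] if n=="side" else c["img"][110:310,140:340]; o.append(cv2.resize(a,(400,400),interpolation=cv2.INTER_CUBIC))
cv2.imwrite("pics/10.png",np.hstack(o))
```

```text
[ 0.369 -0.271 -0.243  0.175 -1.193 -1.993] [627.4 -23.4 281.7] [ 0.013  1.132 -0.019] [0.  0.4 0.3]
```

View pics/10.png

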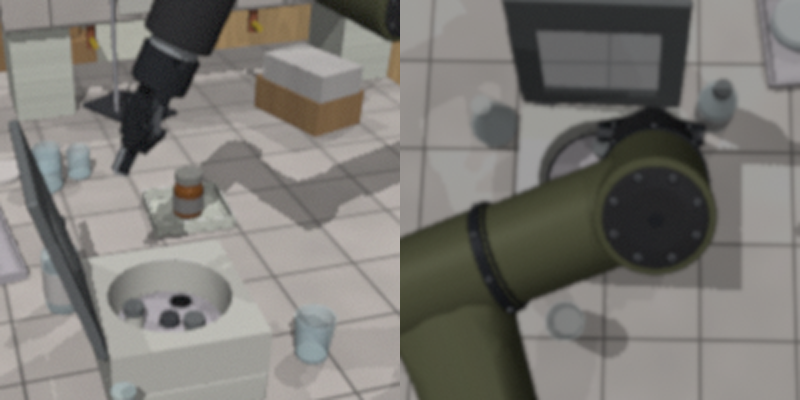

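Run:
```python
from h import *
c=load("side10.npz")
a=c["img"][180:240,225:305]; cv2.imwrite("pics/10z.png",np.clip(cv2.resize(a,None,fx=9,fy=9,interpolation=cv2.INTER_CUBIC)*1.2,0,255).astype(np.uint8))
# lid angle: back-side points of grey lid
W=pts(c);x,y,z=W[...,0],W[...,1],W[...,2];g=c["img"].mean(2)
m=(x>680)&(x<800)&(z>150)&(z<360)&(y>-80)&(y<180)
P=W[m];ok=np.ones(len(P),bool)
for _ in range(8):
    cc=P[ok].mean(0);n=np.linalg.svd(P[ok]-cc,full_matrices=False)[2][2];d=abs((P-cc)@n);ok=d<5
print(m.sum(),ok.sum(),n,cc)
n=n*np.sign(n[0]); print("angle",np.pi/2-np.arcsin(n[2]) if 0 else np.arctan2(n[0],n[2]), P[ok].max(0))
c=load("top10.npz");W=pts(c);x,y,z=W[...,0],W[...,1],W[...,2];m=(z>250)&(x>660)&(x<830)&(y>-70)&(y<180);P=W[m];print(P.max(0),P[P[:,2]>335].mean(0),len(P))
```

```text
1261 947 [-0.96316482  0.02527316  0.26772148] [731.08879775  72.41881513 258.9512987 ]
angle 1.8419125201000566 [763.17410103 161.41132314 351.95020778]
[767.67169357 159.11585162 351.88829372] [755.52763283  43.55496639 344.38613905] 2475
```

View pics/10z.png

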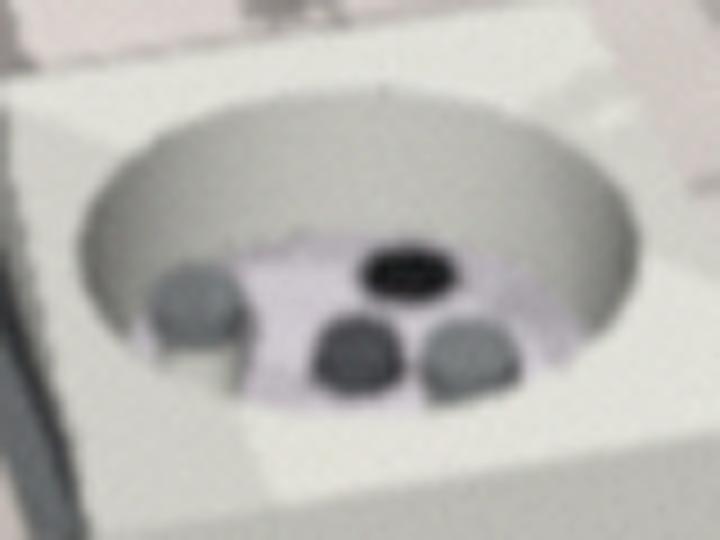

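The lid measures 1.84 rad, so it is on its stop. In the zoom the pocket is at (408,273), the pot tops at (198,303) and (472,352), and the hub at (358,345).

Run:
```python
from h import *
s=load("side10.npz");t=load("top3.npz")
u=lambda a,b:(225+a/9-.5,180+b/9-.5)
for n,a,b,h in(("pocket",408,273,70),("hub",358,345,84),("potA",198,298,108),("potB",472,350,108)):
    print("side",n,ray(s,*u(a,b),h).round(1))
u=lambda a,b:(185+a/6,150+b/6)
for n,a,b,h in(("pocket",410,368,70),("hub",327,312,84),("potBack",337,205,108),("potLeft",232,340,108)):
    print("top",n,ray(t,*u(a,b),h).round(1))
# bowl ellipse from top/side: rim from housing top; housing centre from lid edges
```

```text
side pocket [553.2   1.5  70. ]
side hub [584.3  51.   84. ]
side potA [633.  45. 108.]
side potB [561.1  92.7 108. ]
top pocket [553.7   4.9  70. ]
top hub [578.7  45.9  84. ]
top potBack [627.2  41.2 108. ]
top potLeft [560.4  90.1 108. ]
```

Request:
carry_out:
  series:
    - [[-20,0,-42,0,0,0],[-20,0,-42,0,0,0],[0,0,0,0,0.109,0],[0,0,0,0,0.109,0],[0,0,0,0,0.109,0],[0,0,0,0,0.109,0],[0,40,0,0,0,0],[0,43,0,0,0,0],[0,0,0,0,0,0],[0,0,0,0,0,0]]

```text
time_s: 17.1
tcp_pos: [536.3, 62.5, 280.2]
tcp_rot: [0.016, 1.571, -0.017]
contact_force: [-0.3, -0.1, -0.8]
gripper_width: -0.002
```

Run:
```python
from h import *
from station import robot
s=robot.read_state();print(s["qpos"].round(3),s["tcp_pos"].round(1),s["tcp_rot"].round(3))
R=Ro.from_rotvec(s["tcp_rot"]);print(R.as_matrix().round(3));print(R.inv().apply(np.array([534,60,86])-s["tcp_pos"]).round(1))
```

```text
[ 0.489 -0.111  0.012  0.    -1.694 -2.08 ] [536.3  62.5 280.2] [ 0.016  1.571 -0.017]
[[-0.     0.021  1.   ]
 [-0.     1.    -0.021]
 [-1.    -0.    -0.   ]]
[194.2  -2.5  -2.2]
```

Request:
carry_out:
  series:
    - [[40,-2.5,-2,0,0,0],[50,0,0,0,0,0],[45,0,0,0,0,0],[30,0,0,0,0,0],[15,0,0,0,0,0],[12,0,0,0,0,0],[0,0,0,0,0,0]]

```text
time_s: 17.8
tcp_pos: [533.5, 58.7, 87.9]
tcp_rot: [0.018, 1.571, -0.018]
contact_force: [0.3, 0.6, -0.2]
gripper_width: 0.003
```

Run:
```python
from h import *
from station import robot
s=robot.read_state();print(s["tcp_pos"].round(1),s["contact_force"].round(1))
c=robot.capture("side"); np.savez("side11.npz",**c)
a=c["img"][150:250,215:335]; cv2.imwrite("pics/11.png",cv2.resize(a,None,fx=6,fy=6,interpolation=cv2.INTER_CUBIC))
```

```text
[533.5  58.7  87.9] [ 0.3  0.6 -0.2]
```

View pics/11.png

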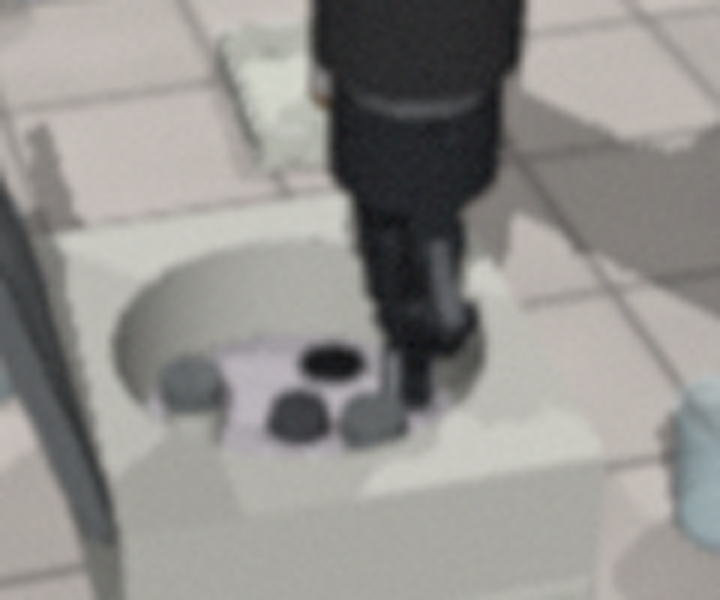

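The fingers stand in the bowl at (412,385), just in front of the pot at (375,415). I'll push along the arc.

Request:
carry_out:
  series:
    - [[0,4.5,1.5,0,0,0],[0,4.5,2,0,0,0],[0,4,2,0,0,0],[0,3.5,2.5,0,0,0],[0,3.5,2.5,0,0,0],[0,3.5,2.5,0,0,0],[0,3,3.5,0,0,0],[0,2.5,3.5,0,0,0],[0,2.5,3.5,0,0,0],[0,2,4,0,0,0],[0,2,4,0,0,0],[0,1,4,0,0,0],[0,0,0,0,0,0]]

```text
time_s: 19.15
tcp_pos: [570.4, 95.1, 88.3]
tcp_rot: [0.018, 1.57, -0.017]
contact_force: [0.2, -1.2, 0.4]
gripper_width: -0.004
```

Run:
```python
from h import *
from station import robot
s=robot.read_state();print(s["tcp_pos"].round(1),s["contact_force"].round(1))
c=robot.capture("side"); np.savez("side12.npz",**c)
a=c["img"][150:250,215:335]; cv2.imwrite("pics/12.png",cv2.resize(a,None,fx=6,fy=6,interpolation=cv2.INTER_CUBIC))
```

```text
[570.4  95.1  88.3] [ 0.2 -1.2  0.4]
```

View pics/12.png

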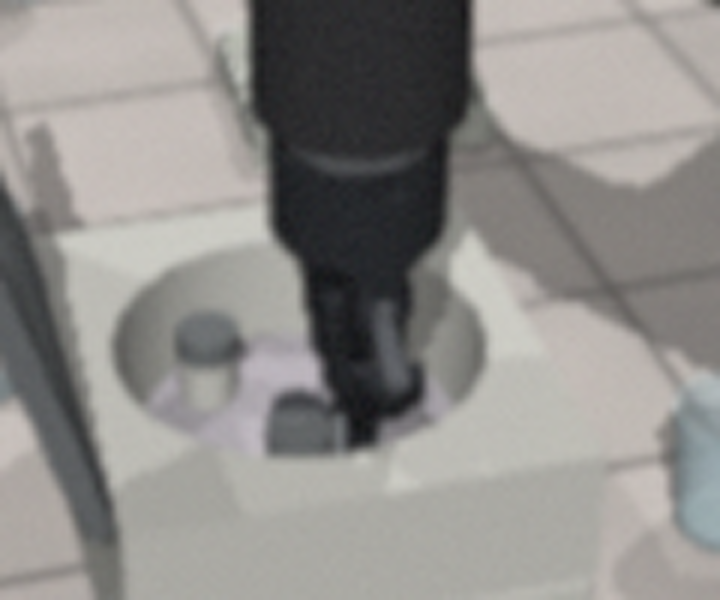

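Run:
```python
from h import *
c=load("side12.npz")
for a,b in((207,330),(303,412)):
    p=ray(c,215+a/6-.5,150+b/6-.5,108);d=p[:2]-[583,47];print(p,np.hypot(*d),np.degrees(np.arctan2(d[1],d[0])))
```

```text
[617.14038562  10.1452538  108.        ] 50.237816907863255 -47.18952608345602
[591.43641616  82.86632965 108.        ] 36.84517228107944 76.76359770687166
```

Pot A is at (207,335), bearing −47°; the target is −61°. Another 14° to push.

Request:
carry_out:
  series:
    - [[0,1,4,0,0,0],[0,0.5,4,0,0,0],[0,0,3.5,0,0,0],[0,0,0,0,0,0],[0,0,-4,0,0,0],[0,-3,-6,0,0,0],[0,0,0,0,0,0],[-40,0,0,0,0,0],[-50,0,0,0,0,0],[-50,0,-20,0,0,0],[-30,0,-40,0,0,0],[0,-30,-40,0,0,0],[0,-40,-30,0,0,0],[0,-40,-30,0,0,0],[0,0,0,0,0,0]]

```text
time_s: 20.7
tcp_pos: [408.1, -16.0, 257.1]
tcp_rot: [0.021, 1.565, -0.018]
contact_force: [0.1, -0.1, 0.7]
gripper_width: 0.003
```

Run:
```python
from h import *
from station import robot
s=robot.read_state();print(s["tcp_pos"].round(1),s["contact_force"].round(1))
for n in("side","top"):
    c=robot.capture(n); np.savez(f"{n}13.npz",**c); cv2.imwrite(f"pics/{n}13.png",c["img"])
c=load("side13.npz");a=c["img"][180:240,225:305]; cv2.imwrite("pics/13z.png",np.clip(cv2.resize(a,None,fx=9,fy=9,interpolation=cv2.INTER_CUBIC)*1.2,0,255).astype(np.uint8))
```

```text
[408.1 -16.  257.1] [ 0.1 -0.1  0.7]
```

View pics/13z.png

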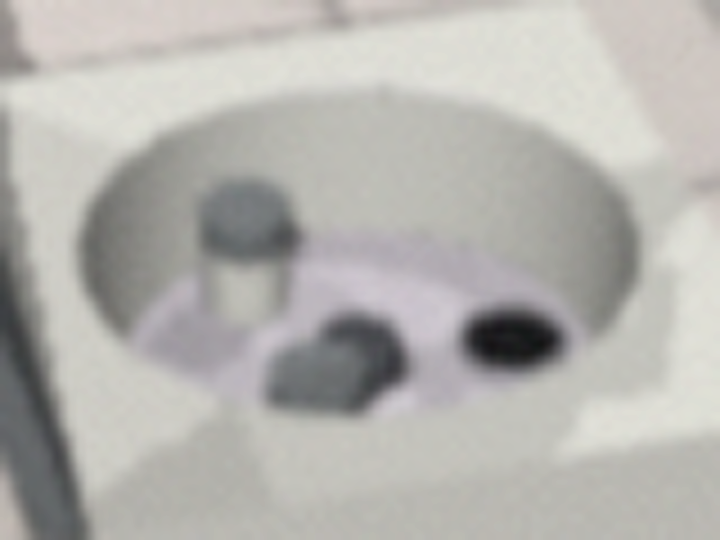

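View pics/side13.png

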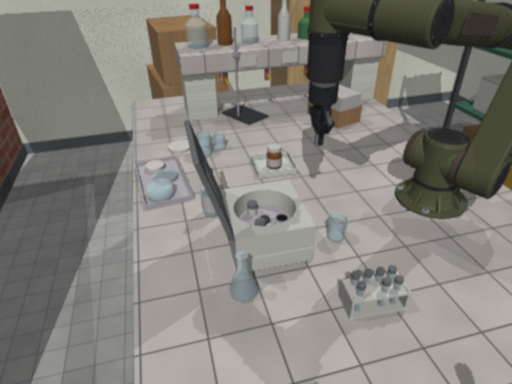

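View pics/top13.png

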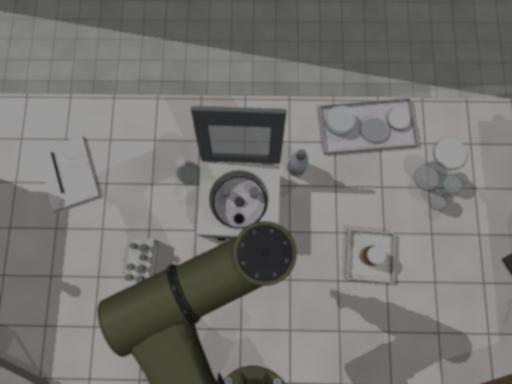

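The pocket is now at the front, at (515,338) in the zoom and (239,218) in the top view. The jar is upright in the tray, the lid leans back, and the other objects look unmoved. Measuring the final angles.

Run:
```python
from h import *
s=load("side13.npz");t=load("top13.npz")
u=lambda a,b:(225+a/9-.5,180+b/9-.5)
def rep(n,p,C=(582,47)):
    d=p[:2]-C;print(n,p.round(1),"r",np.hypot(*d).round(1),"bearing",np.degrees(np.arctan2(d[1],d[0])).round(1))
rep("side pocket",ray(s,*u(515,338),70),(583.5,47.5)); rep("side potA",ray(s,*u(247,210),108),(583.5,47.5)); rep("side potB",ray(s,*u(318,372),108),(583.5,47.5))
g=cv2.cvtColor(t["img"],cv2.COLOR_BGR2GRAY);m=(g<45).astype(np.uint8);m[:200]=0;m[228:]=0;m[:,:225]=0;m[:,255:]=0
k,l,st,ce=cv2.connectedComponentsWithStats(m)
for i in range(1,k):
    if st[i,4]>20: rep("top dark %d"%st[i,4],ray(t,*ce[i],70),(580.5,45.5))
# movement of others: compare height blobs
W=pts(t)
for f in("top0.npz","top13.npz"):
    c=load(f);W=pts(c);
    for n,x,y,r,h in(("bottle",704,-125,60,100),("flask",684,216,55,30),("beaker",382,94,50,40),("rack",401,338,90,60)):
        m=(abs(W[...,0]-x)<r)&(abs(W[...,1]-y)<r)&(W[...,2]>h)&(W[...,2]<170);print(f,n,m.sum(),W[m].mean(0).round(0))
for f in("side0.npz","side13.npz"):
    c=load(f);W=pts(c)
    for n,x,y,r,h in(("bottle",704,-125,60,100),("flask",684,216,55,30),("beaker",382,94,50,40),("rack",401,338,90,60),("jar",432,-347,60,40)):
        m=(abs(W[...,0]-x)<r)&(abs(W[...,1]-y)<r)&(W[...,2]>h)&(W[...,2]<170);print(f,n,m.sum(),W[m].mean(0).round(0) if m.any() else "")
W=pts(t);m=(W[...,2]>82)&(W[...,2]<100)&(abs(W[...,0]-432)<60)&(abs(W[...,1]+347)<60);print("jar top",W[m].mean(0))
W=pts(s);x,y,z=W[...,0],W[...,1],W[...,2];m=(x>680)&(x<800)&(z>150)&(z<360)&(y>-80)&(y<180)
P=W[m];ok=np.ones(len(P),bool)
for _ in range(8):
    cc=P[ok].mean(0);n=np.linalg.svd(P[ok]-cc,full_matrices=False)[2][2];ok=abs((P-cc)@n)<5
n*=np.sign(n[0]);print("lid",np.arctan2(n[0],n[2]))
```

```text
side pocket [530.7  43.9  70. ] r 52.9 bearing -176.1
side potA [607.2   4.6 108. ] r 49.0 bearing -61.1
side potB [607.8  90.1 108. ] r 49.1 bearing 60.3
top dark 58 [532.4  48.1  70. ] r 48.2 bearing 176.9
top0.npz bottle 301 [ 700. -123.  126.]
top0.npz flask 344 [681. 214.  74.]
top0.npz beaker 119 [382.  98.  62.]
top0.npz rack 470 [398. 335.  81.]
top13.npz bottle 320 [ 699. -119.  127.]
top13.npz flask 337 [681. 215.  74.]
top13.npz beaker 0 [nan nan nan]
top13.npz rack 434 [402. 336.  82.]
side0.npz bottle 310 [ 707. -115.  128.]
side0.npz flask 749 [688. 226.  74.]
side0.npz beaker 366 [383.  93.  58.]
side0.npz rack 1285 [405. 341.  76.]
side0.npz jar 0 
side13.npz bottle 53 [ 703. -106.  117.]
side13.npz flask 749 [688. 226.  73.]
side13.npz beaker 371 [383.  93.  58.]
side13.npz rack 1293 [406. 341.  76.]
side13.npz jar 260 [ 437. -335.   72.]
jar top [ 432.51273826 -346.18911312   87.99032974]
lid 1.8421017843224687<stdin>:16: RuntimeWarning: Mean of empty slice.
  ret = um.true_divide(
```

```bash
python3 -c "
from station import robot
print(robot.close_job())"
```

```text
the job is handed in; nothing more can be done
None
```

The centrifuge is ready to load, and I handed the job in at about 21 s. The jar is in the tray, the lid is open on its stop, and the empty pocket points to the front.

- **Jar:** it stands upright and let go at about (432.5, −346) mm. That is within a few millimetres of the tray centre I measured, (432, −347). Its top is at 88 mm, against 89 expected.
- **Lid:** I lifted it by the lip with shut fingers and pushed it past upright at about 0.6 rad/s. A plane fit puts it at 1.84 rad, against the required 1.78. On the first push the fingers pressed the lip with about 33 N, so I backed off and then lifted.
- **Rotor:** I turned it by pushing one pot along an arc. The pocket's bearing should be 178.7°. The side view gives −176° and the top view 177°, so they disagree by about 7°. Both pots seen from the side agree with the target to within about 2°, and every reading is within 0.1 rad of it, against the 0.2 rad allowed.
- **Other objects:** flask and rack read within 4 mm of their starting positions. The beaker was hidden by the arm in the last top view, so only the side view confirms it, and there it is unchanged. The bottle is partly hidden by the open lid in the side view, so I relied on the top view, where it reads within 4 mm.
- **Robot:** the arm was clear of everything when I handed in.

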